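# Close up the food-sample rack: box home, stop clicked in, lock down

### The arm

A 6-joint arm with a two-finger parallel gripper is mounted at the origin on the work surface; the furniture and walls round the work are solid. World frame = base frame: x ahead of the robot, y to its left, z up, the work surface at z = 0. Lengths are in mm, angles in rad, forces in N, time in s.
With the tool pointing down it reaches from about 350 to 725 mm from the base axis. Payload 4.3 kg.
Tool frame: the origin (TCP) lies midway between the tips of the shut fingers; the grasp point (between the pads) lies 19 mm behind it; z points along the fingers, y is the direction in which the jaws open and shut (so a half turn about z gives the same grasp; the last joint's range is limited). The gripper opens to 85 mm and grips with 20 to 120 N. Pads are 22 mm wide; open, the fingers measure 114 mm over their backs; the gripper's body (76 mm by 85 mm) begins 54 mm behind the grasp point. The pads swing forward as they close: fully open they stand 13 mm farther back than shut.
Start: joints at [1.092, 0.377, 0.081, 1.274, 0, 1.46], TCP at [207.295, 536.373, 231.329] pointing down, gripper open.
Joint ranges: [-2.72, 2.72], [-0.84, 1.66], [-1.02, 1.22], [-1.77, 2.12], [-1.37, 1.28], [-3.14, 3.14]. Speed limits (rad/s): [2.57, 2.57, 3.14, 3.14, 3.14, 3.14].

### API

Orientations are given as a rotation vector (axis times angle).
In Python, from cell import observe, capture, camera_info, job_done gives the robot as it stands.
- The arm moves only by the shell command python3 -m crank 'ROWS'. ROWS is JSON, a list of rows, each an object of numbers: "dx", "dy", "dz": the shift along the tool's x, y, z each as a share of 0.03 m, from -1 to 1; "ax", "ay", "az": the turn, a rotation vector about the tool's x, y, z each as a share of 120 degrees, from -1 to 1; "fingers": the closure, from -1 (fully open) to 1 (shut), so that 0 is half open. A call has 1 to 10 rows; each row shifts and turns the commanded pose from where the row before left it, along the tool's axes as they then stand; what a row does not reach is not made up. A row lasts 1/12 s, in which the tool goes at most 41.7 mm and 7.16 degrees, less where a joint would pass 70% of its speed; a pose out of reach is approached as far as the arm can. A call with a number of a shift or a turn outside -1 to 1 is refused whole. A call with a gripper value outside its range is refused whole. The fingers move at their own pace and stop on an object; the grip force is fixed at half the most. Time passes only in rows, so rows that do not move let the fingers close. It gives the time, the measured TCP pose, the force and the opening at its end, in the units of the state.
- observe(): the state, without advancing time (a new reading comes with each control period).
- capture(name): name is "side" or "top"; returns (picture, depth): 420x560x3 uint8, red, green, blue; 420x560 float32, mm along the optical axis (not along the pixel's ray), 0 where there is no reading.
- camera_info(name): a dict with "fx", "fy", "cx", "cy" (pixels), "rvec" (rotation vector, rad) and "tvec" (3), from world to camera coordinates, as OpenCV has them. Camera axes: x right, y down, z forward; pixel columns grow to the right and rows downward; lengths in mm; the calibration is good to about 2 mm. A picture is of the moment at which its call begins. camera_info takes no time and is no camera call.
- job_done(): hands the job in, once; it reports no verdict.
The state is a dict: "time": time; "joint_positions": joint angles; "qd": joint speeds; "joint_torque": joint torques, N m; "tcp_pos": TCP position; "eef_rot": TCP orientation; "contact_force": force on the tool from outside, world axes, zero at the start; "ft_torque": the same for the moment, N m; "gripper_width": opening from 0.0 (shut) to 1.0 (fully open).
Only numpy, scipy, OpenCV 4.12 (cv2) and the standard library are available. Lean on these libraries where they do the work, as an engineer would, in place of code of your own. Each camera call takes 0.05 s, during which the arm holds its last target. There are 200 camera calls.

### The job

Make the food-sample rack ready to carry, with pushes of the fingertips only: push the box that sticks out of the rack straight back until it stands home against the back wall like its neighbour, push the sliding stop along its rail until it clicks into the notch right next to the two boxes (it clicks over one notch on the way), then press the stop's lock lever down flat. Nothing is to be picked up: do not lift or tip the boxes, and leave the other things on the worktop where they are.

Things in the scene. Friction and masses are not known exactly. Their poses are not given: they have to be found in the camera images.
- rack: Open steel sheet rack for sample boxes, 318 x 115 mm, fixed. Origin: on the worktop under its middle; own x points to its back wall, own y along the row to its end wall, z up. Floor top at z 10 mm; open at the front (-x) and the -y end. Inner faces: back wall (40 mm high) x = 58 mm, end wall (56 mm high) y = 152 mm. Rail behind the back wall, x = 61 to 79 mm, top z 40 mm, end stops to z 49 mm.
- stop (a joint): Sliding stop on the rail (m): 0 = far (-y) end, grows towards boxes and end wall, most 0.200. Its plate's face to the boxes is at rack y = -118 mm + value. Slides with about 1 N. A spring pin drops into cross slots of the rail at 0.058 (three boxes), 0.128 (two boxes: wanted, leaves 142 mm for the row), 0.198 (one box). Leaving a slot takes 8 to 12 N. Starts between 0 and 0.042.
- stop_pin (a joint): Spring pin in the stop's carriage (m): 0 = riding on top of the rail, about 0.003 = dropped into a slot (the click). It pulls the stop in over the last 3 mm or so; where boxes drag, push on until the resistance rises: the stop then sits in the slot's middle, and springs back to it if pushed a little past.
- stop_pad (a point): Middle of the back (-y) side of the stop's plate, where it is pushed; z 36 mm. Axes as the rack's. Plate 3 mm thick, 102 mm wide (rack x = -48 to 54 mm), z 14 to 58 mm, front edge folded 10 mm to -y. The carriage over the rail (rack x = 58 to 85 mm, 36 mm long, top z 60 mm) lies on the plate's -y side.
- slot_two (a point): Middle of the rail's cross slot for two boxes, on the rail's top: the pin has to drop in here. The pin is 20 mm to -y from the stop plate's face. Axes as the rack's.
- lock_lever (a joint): Lock lever on the stop's carriage (rad): 0 = flat, locked; starts raised at 0.6 to 0.75. Dark steel bar 68 mm long, 17 mm wide, 5 mm thick, pointing along rack -y (away from the boxes) from its hinge and up. Stays where left; takes about 2 N at its end. Goes flat only with the pin in a slot; its top is then at z 69 mm.
- lever_end (a point): On the lever's top face, 56 mm from the hinge, 8 mm before its round free end: press it down here from above. The hinge axis is parallel to rack x, z 66 mm, 8 mm to -y from the stop plate's face.
- box_1_mid (a point): Centre, half-way up, of the sample box next to the end wall: closed plastic box 103 mm deep, 46 mm high, 68 mm wide over the lid (body 62 mm), 110 to 190 g. Own -y is its front (lid tab) and faces the rack's open front. Stands home or nearly. Home: this point at rack x = 10 mm, body touching the back wall, z 33 mm.
- box_2_mid (a point): Same point of the second, equal box, between box 1 and the stop; it sticks out of the rack's open front 20 to 32 mm. In front of this point: body front 44 mm, lid front 48 mm, lid tab 52 mm; lid 38 to 46 mm above the box's underside. Home as for box 1.
- third_box_mid (a point): Middle of a third, equal box on the worktop in front of the rack. Bystander.
- labels: Roll of labels, 60 mm across, 30 mm high, origin at its foot. Bystander.
- timer: Kitchen timer, 63 mm across, 56 mm high, origin at its foot. Bystander.
- cup: Steel cup, 76 mm across, 102 mm high, origin at its foot. Bystander.
- felt_marker: Marker pen lying on the worktop, 135 mm long, 17 mm thick. Bystander.

How it is judged:
By the outcome, as a careful person would: the job done as asked, in the order asked, and still so for the second after the job is handed in, with the robot touching nothing.
It also fails if it takes over 67 s, if anything falls off the work surface, if the arm or the gripper's body presses on something with over 40 N, if the wrist force passes 120 N, or if a joint passes its speed limit or range.

## Working session

There is one attempt and no reset: what is moved stays moved. The work goes in short steps, Python scripts to look and compute and a shell command to move; the robot and the scene stay as the last step left them, time stands still between calls to the robot, and variables do not carry over. Pictures are saved under pics/ and viewed, about 8 in all and at most 12, crops included, and the job is handed in when it is done.

```bash
mkdir -p pics; ls; cat > h.py <<'E'
import numpy as np, cv2
from cell import observe, capture, camera_info
def cam(n):
    c=camera_info(n); R=cv2.Rodrigues(np.array(c['rvec'],float))[0]; return c,R,np.array(c['tvec'],float)
def unproj(n,u,v,d):
    c,R,t=cam(n); p=np.array([(u-c['cx'])/c['fx']*d,(v-c['cy'])/c['fy']*d,d]); return R.T@(p-t)
def onz(n,u,v,z):
    c,R,t=cam(n); r=R.T@np.array([(u-c['cx'])/c['fx'],(v-c['cy'])/c['fy'],1]); o=-R.T@t; return o+r*(z-o[2])/r[2]
def proj(n,P):
    c,R,t=cam(n); q=R@np.array(P,float)+t; return q[0]/q[2]*c['fx']+c['cx'],q[1]/q[2]*c['fy']+c['cy']
E
python3 - <<'E'
from h import *
for n in('top','side'):
    p,d=capture(n); cv2.imwrite(f'pics/{n}0.png',cv2.resize(p[:,:,::-1],(800,600),interpolation=cv2.INTER_CUBIC)); np.savez(f'pics/{n}0.npz',p=p,d=d)
    c,R,t=cam(n); print(n,c['fx'],(-R.T@t).round(),R.round(2).tolist())
print(observe())
E
```

```text
pics
top 425.07369501602153 [ 310.  -85. 1158.] [[0.02, -1.0, 0.01], [-0.98, -0.02, -0.19], [0.19, -0.0, -0.98]]
side 390.26998795635006 [ 128. -795.  663.] [[0.89, -0.46, -0.01], [-0.28, -0.51, -0.81], [0.37, 0.72, -0.58]]
{'time': 0.1, 'joint_positions': array([1.09173081e+00, 3.78039017e-01, 7.97728149e-02, 1.27441619e+00,
       1.60691333e-05, 1.46052287e+00]), 'qd': array([-1.14415971e-03, -1.23258835e-03,  5.27802603e-03, -7.56162612e-05,
       -1.43650736e-03,  7.08230631e-04]), 'joint_torque': array([ 1.28170519e-03, -4.64695251e+01,  2.70581514e+01,  1.19951024e-02,
       -1.31841020e-04,  1.62029289e-05]), 'tcp_pos': array([206.98259911, 535.82101149, 230.43149638]), 'eef_rot': array([-5.75916470e-01, -3.08777892e+00,  2.82708587e-03]), 'contact_force': array([ 0.30431357,  0.19722712, -0.36309509]), 'ft_torque': array([-0.03998515,  0.06153743, -0.00169702]), 'gripper_width': 0.9997993865204082}
```

View pics/top0.png

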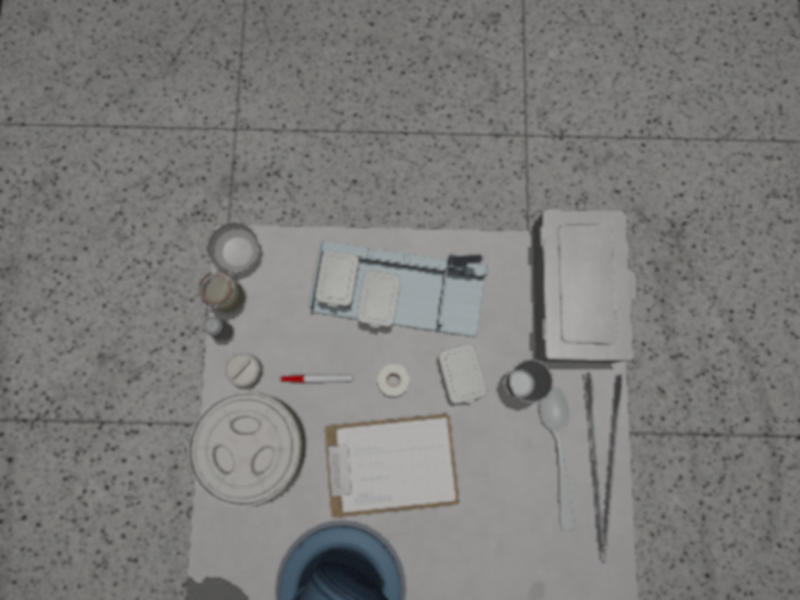

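View pics/side0.png

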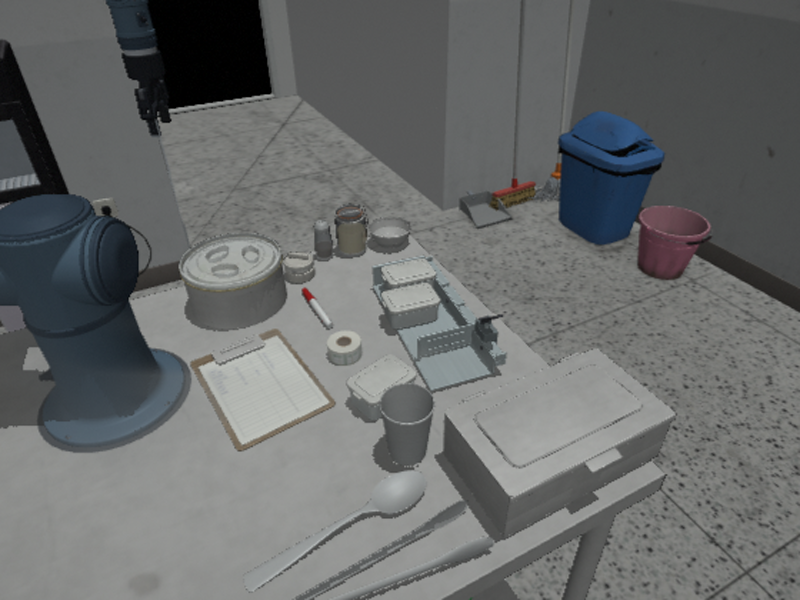

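Top view: the rack spans about (315–485, 240–335), with the end wall on the left (+y) and the stop at (465, 265). Box 2 sticks out at (378, 300). Next I'll enlarge the rack.

```bash
python3 - <<'E'
from h import *
a=np.load('pics/top0.npz');p=a['p'];d=a['d']
x0,y0,x1,y1=205,155,355,255
c=p[y0:y1,x0:x1,::-1]; c=cv2.convertScaleAbs(c,alpha=1.4)
cv2.imwrite('pics/topcrop.png',cv2.resize(c,None,fx=5.3,fy=5.3,interpolation=cv2.INTER_CUBIC))
# height map
C,R,t=cam('top')
v,u=np.mgrid[y0:y1,x0:x1]; D=d[y0:y1,x0:x1]
q=np.stack([(u-C['cx'])/C['fx']*D,(v-C['cy'])/C['fy']*D,D],-1)
W=(q-t)@R
# lids z 50..62
z=W[...,2]
m=((z>50)&(z<64)).astype(np.uint8)
n,l,s,ce=cv2.connectedComponentsWithStats(m)
for i in range(1,n):
    if s[i,4]>60:
        P=W[l==i]; r=cv2.minAreaRect(P[:,:2].astype(np.float32)); print(s[i],P.mean(0).round(1),P.min(0).round(1),P.max(0).round(1),r)
print('table z',np.median(z[-15:,:]), 'floor',np.median(z[50:60,105:125]))
E
```

```text
[  10   19   36   42 1030] [551.   27.9  55.8] [495.1 -14.3  50.1] [607.7  75.1  63.9] ((546.8885498046875, 29.641305923461914), (78.22571563720703, 113.39153289794922), 82.81912994384766)
[101  30  21  43 106] [ 544.6 -185.8   57.4] [ 468.7 -216.9   50.3] [ 582.3 -164.5   63.3] ((531.02294921875, -179.11990356445312), (34.75783157348633, 123.16949462890625), 67.9017333984375)
[ 45  35  30  39 946] [514.3 -54.4  55.9] [463.7 -92.6  50. ] [566.  -17.1  63.1] ((513.6810302734375, -54.14012145996094), (68.8709716796875, 103.01696014404297), 82.02422332763672)
table z -0.4768698216466317 floor 9.422056435651516
```

View pics/topcrop.png

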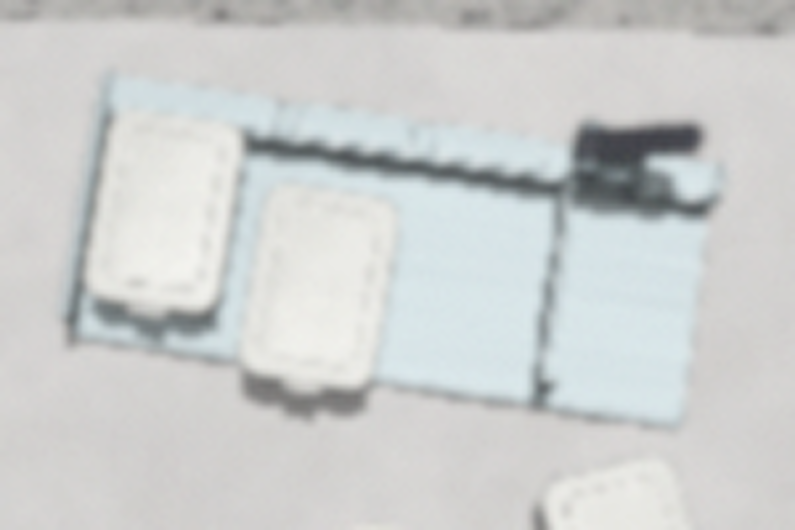

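```bash
cat >> h.py <<'E'
def cp(x,y,z): return onz('top',(x+.5)/5.3-.5+205,(y+.5)/5.3-.5+155,z)
E
python3 - <<'E'
from h import *
a=cp(683,428,10);b=cp(80,342,10);c=cp(112,72,49);d=cp(722,165,49)
print('FR',a,'FL',b,'RL',c,'RR',d)
for p,q in((b,a),(c,d)): print(np.linalg.norm((p-q)[:2]),np.degrees(np.arctan2((p-q)[1],(p-q)[0]))-90)
s1,s2=cp(287,115,40),cp(430,135,40); print('slots',s1,s2,np.linalg.norm(s1-s2))
yaw=np.radians(-8);ex=np.array([np.cos(yaw),np.sin(yaw)]);ey=np.array([-ex[1],ex[0]])
# fit yaw,origin by points
from scipy.optimize import least_squares
M=[(a,-57.5,-159),(b,-57.5,159),(c,79,159),(d,79,-159),(s1,70,60),(s2,70,-10)]
def res(v):
    cc,s=np.cos(v[2]),np.sin(v[2]); return np.ravel([[v[0]+cc*x-s*y-P[0],v[1]+s*x+cc*y-P[1]] for P,x,y in M])
r=least_squares(res,[530,-60,-.14]);print(r.x,np.degrees(r.x[2]));print(r.fun.reshape(-1,2).round(1))
v=r.x
def loc(P): 
    D=P[:2]-v[:2];cc,s=np.cos(v[2]),np.sin(v[2]);return np.array([cc*D[0]+s*D[1],-s*D[0]+cc*D[1]]).round(1)
for n,P in dict(plate_top_back=cp(563,195,58),plate_front=cp(540,405,58),lever_free=cp(700,137,110),lever_hinge=cp(585,140,70),b1c=np.array([546.9,29.6]),b2c=np.array([513.7,-54.1]),
 b1fl=cp(88,285,56),b1fr=cp(212,305,56),b1bl=cp(112,115,56),b1br=cp(243,130,56),b2bl=cp(268,188,56),b2br=cp(393,205,56),b2fl=cp(243,370,56),b2fr=cp(370,388,56)).items(): print(n,P.round(1),loc(P))
E
```

```text
FR [ 453.66670669 -242.71383981   10.        ] FL [491.63600141  68.02249969  10.        ] RL [624.96095047  52.88254814  49.        ] RR [ 583.07268881 -257.69887029   49.        ]
313.04750443230034 -6.966514265748671
313.39343315305507 -7.681158917948778
slots [606.71965207 -36.47007188  40.        ] [ 597.78368964 -109.83888941   40.        ] 73.91099248763794
[ 5.28347247e+02 -9.21595191e+01 -1.23156983e-01] -7.05637534252611
[[-1.9 -0.2]
 [-0.8  4.7]
 [ 1.3  3. ]
 [ 4.1 -2. ]
 [-1.5 -4.7]
 [-1.2 -0.8]]
plate_top_back [ 563.7 -176.5   58. ] [ 45.4 -79.4]
plate_front [ 457.5 -165.8   58. ] [-61.2 -81.8]
lever_free [ 581.6 -237.8  110. ] [  70.7 -137.9]
lever_hinge [ 589.2 -186.3   70. ] [ 71.9 -86. ]
b1c [546.9  29.6] [  3.5 123.1]
b2c [513.7 -54.1] [-19.2  36. ]
b1fl [513.1  59.2  56. ] [-33.7 148.4]
b1fr [504.3  -2.7  56. ] [-34.8  85.8]
b1bl [600.5  51.   56. ] [ 54. 151.]
b1br [594.2 -15.2  56. ] [55.9 84.4]
b2bl [564.5 -28.7  56. ] [28.1 67.4]
b2br [557.1 -91.6  56. ] [28.5  4.1]
b2fl [472.1 -19.2  56. ] [-64.8  65.5]
b2fr [464.5 -82.   56. ] [-64.7   2.2]
```

The crop gives the rack origin near (528, −92) with yaw about −7.1°. The stop is near 0.04 and box 2 is about 27 mm out. I'll align the tool with the rack (tool x = rack y, tool y = rack x) and move in front of box 2.

```bash

python3 -m crank '[{"az":0.058,"fingers":1},{"az":0.058,"fingers":1},{"az":0.058,"fingers":1},{"az":0.058,"fingers":1},{"az":0.058,"fingers":1},{"az":0.058,"fingers":1},{"az":0.058,"fingers":1},{"az":0.058,"fingers":1},{"az":0.058,"fingers":1},{"az":0.058,"fingers":1}]'
python3 -m crank '[{"az":0.055,"fingers":1},{"dx":-0.9,"dy":0.5,"fingers":1},{"dx":-0.9,"dy":0.5,"fingers":1},{"dx":-0.9,"dy":0.5,"fingers":1},{"dx":-0.9,"dy":0.5,"fingers":1},{"dx":-0.9,"dy":0.5,"fingers":1},{"dx":-0.9,"dy":0.5,"fingers":1},{"dx":-0.9,"dy":0.5,"fingers":1},{"dx":-0.9,"dy":0.5,"fingers":1},{"dx":-0.9,"dy":0.5,"fingers":1}]'
python3 -m crank '[{"dx":-0.9,"dy":0.5,"fingers":1},{"dx":-0.9,"dy":0.5,"fingers":1},{"dx":-0.9,"dy":0.5,"fingers":1},{"dx":-0.9,"dy":0.5,"fingers":1},{"dx":-0.9,"dy":0.5,"fingers":1},{"dx":-0.9,"dy":0.5,"fingers":1},{"dx":-0.9,"dy":0.5,"fingers":1},{"dx":-0.9,"dy":0.5,"fingers":1},{"dx":-0.9,"dy":0.5,"fingers":1},{"fingers":1}]'
cat >> h.py <<'E'
V=np.array([528.3,-92.2,np.radians(-7.2)])
def rk(P):
    D=np.array(P)[:2]-V[:2];c,s=np.cos(V[2]),np.sin(V[2]);return np.array([c*D[0]+s*D[1],-s*D[0]+c*D[1]])
def st():
    o=observe();R=cv2.Rodrigues(o['eef_rot'])[0];f=o['contact_force']
    c,s=np.cos(V[2]),np.sin(V[2])
    print('t%.1f'%o['time'],'rack',rk(o['tcp_pos']).round(1),'z%.1f'%o['tcp_pos'][2],'yaw x %.2f'%np.degrees(np.arctan2(R[1,0],R[0,0])),'toolz',R[:,2].round(3),'F rack',np.round([c*f[0]+s*f[1],-s*f[0]+c*f[1],f[2]],1),'w%.2f'%o['gripper_width'])
E
python3 -c "from h import *;st()"
```

```text
t0.1 rack [-397.5  582.8] z230.4 yaw x 158.87 toolz [-0.001 -0.002 -1.   ] F rack [ 0.3  0.2 -0.4] w1.00schema error: expected keys dx, dy, dz, ax, ay, az, fingers
schema error: expected keys dx, dy, dz, ax, ay, az, fingers
schema error: expected keys dx, dy, dz, ax, ay, az, fingers
```

```bash

python3 -m crank '[{"dx":0,"dy":0,"dz":0,"ax":0,"ay":0,"az":0.058,"fingers":1},{"dx":0,"dy":0,"dz":0,"ax":0,"ay":0,"az":0.058,"fingers":1},{"dx":0,"dy":0,"dz":0,"ax":0,"ay":0,"az":0.058,"fingers":1},{"dx":0,"dy":0,"dz":0,"ax":0,"ay":0,"az":0.058,"fingers":1},{"dx":0,"dy":0,"dz":0,"ax":0,"ay":0,"az":0.058,"fingers":1},{"dx":0,"dy":0,"dz":0,"ax":0,"ay":0,"az":0.058,"fingers":1},{"dx":0,"dy":0,"dz":0,"ax":0,"ay":0,"az":0.058,"fingers":1},{"dx":0,"dy":0,"dz":0,"ax":0,"ay":0,"az":0.058,"fingers":1},{"dx":0,"dy":0,"dz":0,"ax":0,"ay":0,"az":0.058,"fingers":1},{"dx":0,"dy":0,"dz":0,"ax":0,"ay":0,"az":0.058,"fingers":1}]'
python3 -m crank '[{"dx":0,"dy":0,"dz":0,"ax":0,"ay":0,"az":0.055,"fingers":1},{"dx":-0.9,"dy":0.5,"dz":0,"ax":0,"ay":0,"az":0,"fingers":1},{"dx":-0.9,"dy":0.5,"dz":0,"ax":0,"ay":0,"az":0,"fingers":1},{"dx":-0.9,"dy":0.5,"dz":0,"ax":0,"ay":0,"az":0,"fingers":1},{"dx":-0.9,"dy":0.5,"dz":0,"ax":0,"ay":0,"az":0,"fingers":1},{"dx":-0.9,"dy":0.5,"dz":0,"ax":0,"ay":0,"az":0,"fingers":1},{"dx":-0.9,"dy":0.5,"dz":0,"ax":0,"ay":0,"az":0,"fingers":1},{"dx":-0.9,"dy":0.5,"dz":0,"ax":0,"ay":0,"az":0,"fingers":1},{"dx":-0.9,"dy":0.5,"dz":0,"ax":0,"ay":0,"az":0,"fingers":1},{"dx":-0.9,"dy":0.5,"dz":0,"ax":0,"ay":0,"az":0,"fingers":1}]'
python3 -c "from h import *;st()"
```

```text
time: 0.93
tcp_pos: [207.1, 536.0, 230.7]
eef_rot: [2.242, 2.2, -0.002]
contact_force: [0.3, 0.5, -0.3]
gripper_width: -0.002
time: 1.77
tcp_pos: [310.1, 276.6, 231.0]
eef_rot: [-2.358, -2.075, 0.001]
contact_force: [0.4, -0.6, -0.6]
gripper_width: 0.002
t1.8 rack [-262.7  338.5] z231.0 yaw x 82.69 toolz [-0. -0. -1.] F rack [ 0.5 -0.5 -0.6] w0.00
```

```bash

python3 -m crank '[{"dx":-1,"dy":0.55,"dz":0,"ax":0,"ay":0,"az":0,"fingers":1},{"dx":-1,"dy":0.55,"dz":0,"ax":0,"ay":0,"az":0,"fingers":1},{"dx":-1,"dy":0.55,"dz":0,"ax":0,"ay":0,"az":0,"fingers":1},{"dx":-1,"dy":0.55,"dz":0,"ax":0,"ay":0,"az":0,"fingers":1},{"dx":-1,"dy":0.55,"dz":0,"ax":0,"ay":0,"az":0,"fingers":1},{"dx":-1,"dy":0.55,"dz":0,"ax":0,"ay":0,"az":0,"fingers":1},{"dx":-1,"dy":0.55,"dz":0,"ax":0,"ay":0,"az":0,"fingers":1},{"dx":-1,"dy":0.55,"dz":0,"ax":0,"ay":0,"az":0,"fingers":1},{"dx":-1,"dy":0.55,"dz":0,"ax":0,"ay":0,"az":0,"fingers":1},{"dx":-0.1,"dy":0.55,"dz":0,"ax":0,"ay":0,"az":0,"fingers":1}]'
python3 -m crank '[{"dx":0,"dy":0,"dz":1,"ax":0,"ay":0,"az":0,"fingers":1},{"dx":0,"dy":0,"dz":1,"ax":0,"ay":0,"az":0,"fingers":1},{"dx":0,"dy":0,"dz":1,"ax":0,"ay":0,"az":0,"fingers":1},{"dx":0,"dy":0,"dz":1,"ax":0,"ay":0,"az":0,"fingers":1},{"dx":0,"dy":0,"dz":1,"ax":0,"ay":0,"az":0,"fingers":1},{"dx":0,"dy":0,"dz":0,"ax":0,"ay":0,"az":0,"fingers":1},{"dx":0,"dy":0,"dz":0,"ax":0,"ay":0,"az":0,"fingers":1}]'
python3 - <<'E'
from h import *
st()
p,d=capture('side');cv2.imwrite('pics/s1.png',cv2.resize(p[150:290,200:380,::-1],None,fx=4.2,fy=4.2,interpolation=cv2.INTER_CUBIC)); st()
E
```

```text
time: 2.6
tcp_pos: [438.9, -17.9, 231.0]
eef_rot: [2.364, 2.068, -0.003]
contact_force: [0.2, 0.5, -0.0]
gripper_width: -0.001
time: 3.18
tcp_pos: [436.8, -13.3, 80.2]
eef_rot: [-2.356, -2.072, 0.005]
contact_force: [0.8, 0.6, 0.6]
gripper_width: 0.002
t3.2 rack [-100.7   66.8] z80.2 yaw x 82.67 toolz [-0.005  0.001 -1.   ] F rack [0.7 0.7 0.6] w0.00
t3.2 rack [-98.7  66.8] z81.8 yaw x 82.67 toolz [-0.001  0.    -1.   ] F rack [-0.9  0.2  0.8] w0.00
```

View pics/s1.png

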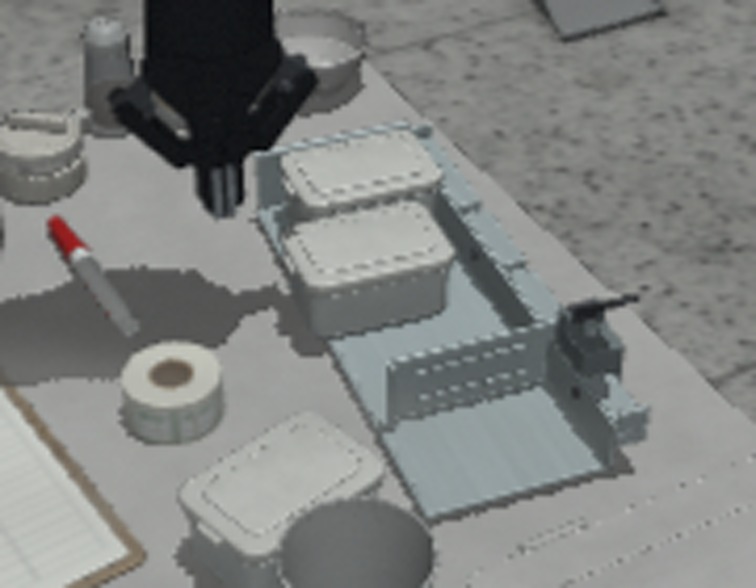

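The shut fingers hang at (222, 190), clear of everything; box 2 is at (370, 270), the stop plate at (470, 365) and the lever at (610, 305). Now I'll centre on box 2, go down and push.

```bash

python3 -m crank '[{"dx":-1,"dy":0,"dz":0,"ax":0,"ay":0,"az":0,"fingers":1},{"dx":0,"dy":0,"dz":0.9,"ax":0,"ay":0,"az":0,"fingers":1},{"dx":0,"dy":0,"dz":0.8,"ax":0,"ay":0,"az":0,"fingers":1},{"dx":0,"dy":0.2,"dz":0,"ax":0,"ay":0,"az":0,"fingers":1},{"dx":0,"dy":0.2,"dz":0,"ax":0,"ay":0,"az":0,"fingers":1},{"dx":0,"dy":0,"dz":0,"ax":0,"ay":0,"az":0,"fingers":1}]'
python3 -c "from h import *;st()"
python3 -m crank '[{"dx":0,"dy":0.1,"dz":0,"ax":0,"ay":0,"az":0,"fingers":1},{"dx":0,"dy":0.1,"dz":0,"ax":0,"ay":0,"az":0,"fingers":1},{"dx":0,"dy":0.1,"dz":0,"ax":0,"ay":0,"az":0,"fingers":1},{"dx":0,"dy":0.1,"dz":0,"ax":0,"ay":0,"az":0,"fingers":1}]'
python3 -c "from h import *;st()"
python3 -m crank '[{"dx":0,"dy":0.1,"dz":0,"ax":0,"ay":0,"az":0,"fingers":1},{"dx":0,"dy":0.1,"dz":0,"ax":0,"ay":0,"az":0,"fingers":1},{"dx":0,"dy":0.1,"dz":0,"ax":0,"ay":0,"az":0,"fingers":1}]'
python3 - <<'E'
from h import *
st()
p,d=capture('side');cv2.imwrite('pics/s2.png',cv2.resize(p[150:290,200:380,::-1],None,fx=4.2,fy=4.2,interpolation=cv2.INTER_CUBIC))
E
```

```text
time: 3.73
tcp_pos: [450.7, -45.6, 32.6]
eef_rot: [2.356, 2.073, 0.005]
contact_force: [0.3, -0.4, -0.5]
gripper_width: -0.004
t3.7 rack [-82.8  36.5] z32.6 yaw x 82.69 toolz [ 0.005 -0.001 -1.   ] F rack [ 0.3 -0.3 -0.5] w-0.00
time: 4.07
tcp_pos: [459.4, -46.4, 30.9]
eef_rot: [2.358, 2.075, 0.0]
contact_force: [-2.7, 0.1, 1.2]
gripper_width: -0.001
t4.1 rack [-74.1  36.8] z30.9 yaw x 82.68 toolz [ 0. -0. -1.] F rack [-2.6 -0.3  1.2] w-0.00
time: 4.32
tcp_pos: [468.0, -47.6, 30.3]
eef_rot: [-2.359, -2.075, 0.0]
contact_force: [-2.4, 0.3, 2.1]
gripper_width: 0.003
t4.3 rack [-65.4  36.7] z30.3 yaw x 82.67 toolz [-0.  0. -1.] F rack [-2.4 -0.   2.1] w0.00
```

View pics/s2.png

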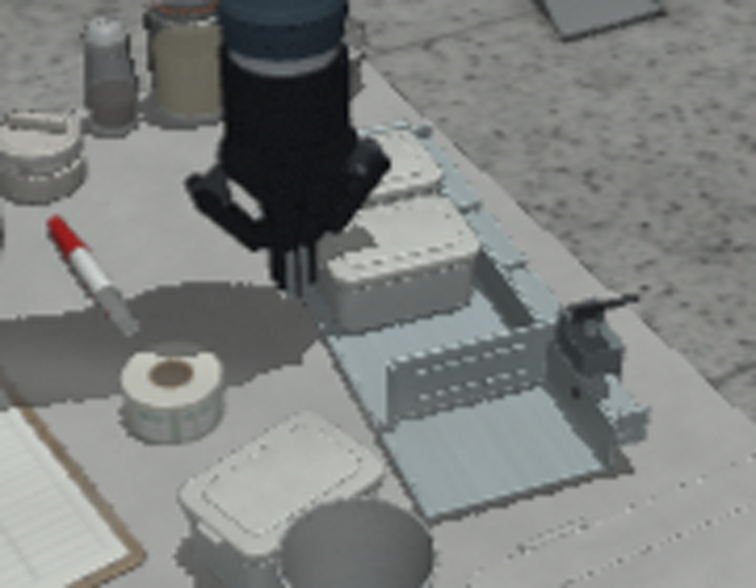

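Box 2 is sliding back straight; the fingertips are on its front at (295, 265). I'll continue in small steps until the force rises.

```bash

python3 -m crank '[{"dx":0,"dy":0.1,"dz":0,"ax":0,"ay":0,"az":0,"fingers":1},{"dx":0,"dy":0.1,"dz":0,"ax":0,"ay":0,"az":0,"fingers":1},{"dx":0,"dy":0.06,"dz":0,"ax":0,"ay":0,"az":0,"fingers":1}]'
python3 -c "from h import *;st()"
python3 -m crank '[{"dx":0,"dy":0.05,"dz":0,"ax":0,"ay":0,"az":0,"fingers":1},{"dx":0,"dy":0.05,"dz":0,"ax":0,"ay":0,"az":0,"fingers":1},{"dx":0,"dy":0,"dz":0,"ax":0,"ay":0,"az":0,"fingers":1}]'
python3 -c "from h import *;st()"
python3 -m crank '[{"dx":0,"dy":0.05,"dz":0,"ax":0,"ay":0,"az":0,"fingers":1},{"dx":0,"dy":0,"dz":0,"ax":0,"ay":0,"az":0,"fingers":1}]'
python3 -c "from h import *;st()"
```

```text
time: 4.62
tcp_pos: [476.3, -48.7, 30.3]
eef_rot: [2.359, 2.075, 0.001]
contact_force: [-0.2, -0.0, 0.3]
gripper_width: -0.004
t4.6 rack [-57.1  36.6] z30.3 yaw x 82.67 toolz [ 0.001  0.    -1.   ] F rack [-0.2 -0.   0.3] w-0.00
time: 4.87
tcp_pos: [478.6, -49.0, 30.1]
eef_rot: [-2.359, -2.075, 0.001]
contact_force: [-1.0, 1.2, 0.1]
gripper_width: -0.001
t4.9 rack [-54.8  36.6] z30.1 yaw x 82.67 toolz [-0.  0. -1.] F rack [-1.2  1.1  0.1] w-0.00
time: 5.03
tcp_pos: [478.6, -49.0, 30.1]
eef_rot: [-2.357, -2.073, 0.003]
contact_force: [-4.5, 1.2, 4.1]
gripper_width: -0.003
t5.0 rack [-54.7  36.6] z30.1 yaw x 82.67 toolz [-0.003  0.    -1.   ] F rack [-4.6  0.6  4.1] w-0.00
```

```bash

python3 -m crank '[{"dx":0,"dy":0.04,"dz":0,"ax":0,"ay":0,"az":0,"fingers":1},{"dx":0,"dy":0,"dz":0,"ax":0,"ay":0,"az":0,"fingers":1}]'
python3 -c "from h import *;st()"
python3 -m crank '[{"dx":0,"dy":0.04,"dz":0,"ax":0,"ay":0,"az":0,"fingers":1},{"dx":0,"dy":0,"dz":0,"ax":0,"ay":0,"az":0,"fingers":1}]'
python3 -c "from h import *;st()"
```

```text
time: 5.2
tcp_pos: [478.6, -49.0, 29.9]
eef_rot: [-2.356, -2.073, 0.005]
contact_force: [-7.3, 0.2, 6.6]
gripper_width: 0.005
t5.2 rack [-54.7  36.6] z29.9 yaw x 82.66 toolz [-0.005  0.    -1.   ] F rack [-7.3 -0.7  6.6] w0.01
time: 5.37
tcp_pos: [478.6, -49.0, 29.8]
eef_rot: [-2.355, -2.072, 0.008]
contact_force: [-10.3, 0.6, 9.0]
gripper_width: -0.005
t5.4 rack [-54.7  36.6] z29.8 yaw x 82.66 toolz [-0.007  0.    -1.   ] F rack [-10.3  -0.7   9. ] w-0.01
```

Resistance rises with no further movement, so box 2 is home. I'll retreat, lift over and come down behind the stop plate.

```bash

python3 -m crank '[{"dx":0,"dy":-0.5,"dz":0,"ax":0,"ay":0,"az":0,"fingers":1},{"dx":0,"dy":-0.8,"dz":0,"ax":0,"ay":0,"az":0,"fingers":1},{"dx":0,"dy":0,"dz":-1,"ax":0,"ay":0,"az":0,"fingers":1},{"dx":0,"dy":0,"dz":-1,"ax":0,"ay":0,"az":0,"fingers":1},{"dx":0,"dy":0,"dz":-1,"ax":0,"ay":0,"az":0,"fingers":1},{"dx":-1,"dy":0.6,"dz":0,"ax":0,"ay":0,"az":0,"fingers":1},{"dx":-1,"dy":0.6,"dz":0,"ax":0,"ay":0,"az":0,"fingers":1},{"dx":-1,"dy":0.6,"dz":0,"ax":0,"ay":0,"az":0,"fingers":1},{"dx":-1,"dy":0.6,"dz":0,"ax":0,"ay":0,"az":0,"fingers":1},{"dx":-1,"dy":0.5,"dz":0,"ax":0,"ay":0,"az":0,"fingers":1}]'
python3 -m crank '[{"dx":0,"dy":0,"dz":0,"ax":0,"ay":0,"az":0,"fingers":1},{"dx":0,"dy":0,"dz":0,"ax":0,"ay":0,"az":0,"fingers":1}]'
python3 - <<'E'
from h import *
st()
for n,b in(('top',(155,255,205,355)),):
    p,d=capture(n);cv2.imwrite('pics/t3.png',cv2.convertScaleAbs(cv2.resize(p[b[0]:b[1],b[2]:b[3],::-1],None,fx=5.3,fy=5.3,interpolation=cv2.INTER_CUBIC),alpha=1.4))
E
```

```text
time: 6.2
tcp_pos: [512.8, -206.5, 120.9]
eef_rot: [2.357, 2.073, 0.002]
contact_force: [0.4, 0.3, -0.6]
gripper_width: 0.003
time: 6.37
tcp_pos: [512.2, -206.4, 120.4]
eef_rot: [2.36, 2.071, 0.002]
contact_force: [-1.1, -0.5, -0.1]
gripper_width: -0.003
t6.4 rack [  -1.6 -115.3] z120.4 yaw x 82.52 toolz [ 0.002 -0.001 -1.   ] F rack [-1.  -0.6 -0.1] w-0.00
```

View pics/t3.png

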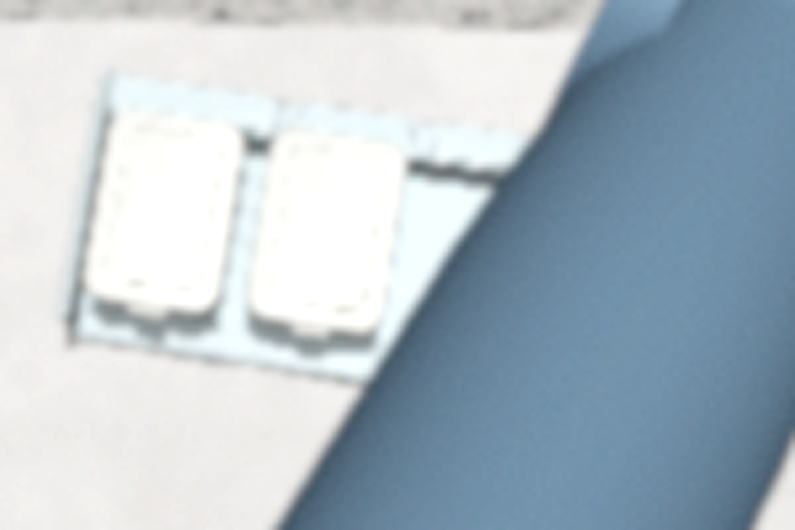

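Both boxes now stand level: lid fronts at (150, 305) and (312, 325), following the rack's yaw. I'll go down behind the plate.

```bash

python3 -m crank '[{"dx":0,"dy":0,"dz":0.95,"ax":0,"ay":0,"az":0,"fingers":1},{"dx":0,"dy":0,"dz":0.95,"ax":0,"ay":0,"az":0,"fingers":1},{"dx":0,"dy":0,"dz":0.95,"ax":0,"ay":0,"az":0,"fingers":1},{"dx":0,"dy":0,"dz":0,"ax":0,"ay":0,"az":0,"fingers":1},{"dx":0.2,"dy":0,"dz":0,"ax":0,"ay":0,"az":0,"fingers":1},{"dx":0.15,"dy":0,"dz":0,"ax":0,"ay":0,"az":0,"fingers":1},{"dx":0,"dy":0,"dz":0,"ax":0,"ay":0,"az":0,"fingers":1}]'
python3 -c "from h import *;st()"
for i in 1; do python3 -m crank '[{"dx":0.1,"dy":0,"dz":0,"ax":0,"ay":0,"az":0,"fingers":1},{"dx":0.1,"dy":0,"dz":0,"ax":0,"ay":0,"az":0,"fingers":1}]' >/dev/null; done
python3 -c "from h import *;st()"
python3 -m crank '[{"dx":0.1,"dy":0,"dz":0,"ax":0,"ay":0,"az":0,"fingers":1},{"dx":0.1,"dy":0,"dz":0,"ax":0,"ay":0,"az":0,"fingers":1}]' >/dev/null
python3 - <<'E'
from h import *
st()
p,d=capture('side');cv2.imwrite('pics/s4.png',cv2.resize(p[150:290,200:380,::-1],None,fx=4.2,fy=4.2,interpolation=cv2.INTER_CUBIC))
E
```

```text
time: 7.0
tcp_pos: [513.7, -193.1, 36.8]
eef_rot: [2.355, 2.075, 0.003]
contact_force: [-0.8, -0.4, 1.0]
gripper_width: 0.003
t7.0 rack [  -1.8 -102. ] z36.8 yaw x 82.77 toolz [ 0.003 -0.001 -1.   ] F rack [-0.8 -0.5  1. ] w0.00
t7.2 rack [ -1.7 -97. ] z36.4 yaw x 82.68 toolz [ 0.003 -0.001 -1.   ] F rack [-0.2  0.6  0.7] w-0.00
t7.3 rack [ -2.2 -92.2] z35.8 yaw x 82.64 toolz [ 0.001 -0.004 -1.   ] F rack [-1.  -6.2  3.7] w-0.00
```

View pics/s4.png

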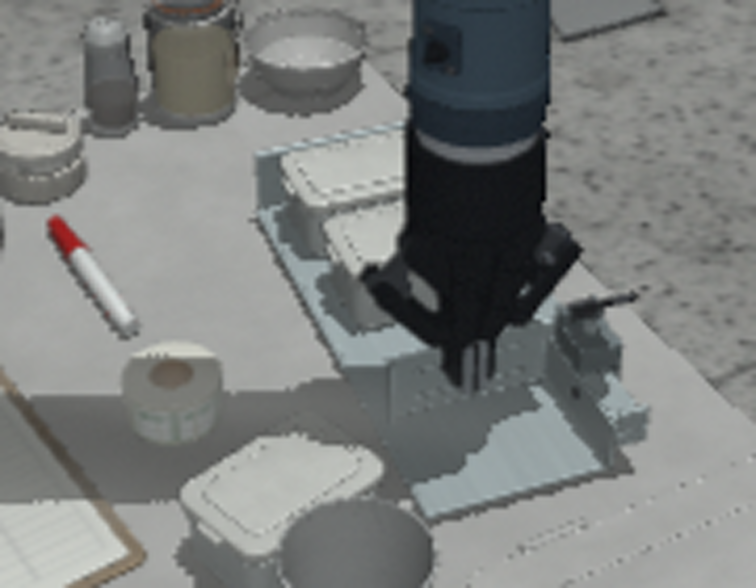

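The fingertips at (470, 370) touch the plate back at TCP y≈−93, so s≈0.039, with the knuckle clear of the lever. Pushing on towards the first notch (TCP y≈−74).

```bash

python3 -m crank '[{"dx":0.12,"dy":0,"dz":0,"ax":0,"ay":0,"az":0,"fingers":1},{"dx":0.12,"dy":0,"dz":0,"ax":0,"ay":0,"az":0,"fingers":1},{"dx":0.12,"dy":0,"dz":0,"ax":0,"ay":0,"az":0,"fingers":1}]' >/dev/null
python3 -c "from h import *;st()"
python3 -m crank '[{"dx":0.1,"dy":0,"dz":0,"ax":0,"ay":0,"az":0,"fingers":1},{"dx":0.1,"dy":0,"dz":0,"ax":0,"ay":0,"az":0,"fingers":1}]' >/dev/null
python3 -c "from h import *;st()"
python3 -m crank '[{"dx":0.1,"dy":0,"dz":0,"ax":0,"ay":0,"az":0,"fingers":1},{"dx":0.1,"dy":0,"dz":0,"ax":0,"ay":0,"az":0,"fingers":1}]' >/dev/null
python3 -c "from h import *;st()"
python3 -m crank '[{"dx":0.1,"dy":0,"dz":0,"ax":0,"ay":0,"az":0,"fingers":1},{"dx":0.1,"dy":0,"dz":0,"ax":0,"ay":0,"az":0,"fingers":1}]' >/dev/null
python3 -c "from h import *;st()"
```

```text
t7.6 rack [ -2.3 -81.7] z35.6 yaw x 82.61 toolz [ 0.001 -0.004 -1.   ] F rack [-0.6 -5.7  4.1] w-0.00
t7.8 rack [ -2.3 -75. ] z35.4 yaw x 82.62 toolz [ 0.001 -0.002 -1.   ] F rack [ 0.7 -0.6  1. ] w0.00
t8.0 rack [ -2.9 -68.3] z34.8 yaw x 82.66 toolz [ 0.    -0.001 -1.   ] F rack [ 1.1 -7.3  0.1] w0.00
t8.1 rack [ -3.  -66.9] z34.9 yaw x 82.54 toolz [-0.002 -0.012 -1.   ] F rack [ -1.9 -21.5  -2.5] w0.01
```

```bash

python3 -m crank '[{"dx":0.05,"dy":0,"dz":0,"ax":0,"ay":0,"az":0,"fingers":1},{"dx":0,"dy":0,"dz":0,"ax":0,"ay":0,"az":0,"fingers":1}]' >/dev/null
python3 -c "from h import *;st()"
python3 -m crank '[{"dx":0.05,"dy":0,"dz":0,"ax":0,"ay":0,"az":0,"fingers":1},{"dx":0,"dy":0,"dz":0,"ax":0,"ay":0,"az":0,"fingers":1}]' >/dev/null
python3 -c "from h import *;st()"
```

```text
t8.3 rack [ -2.9 -66.6] z35.0 yaw x 82.50 toolz [-0.003 -0.013 -1.   ] F rack [ -1.2 -18.7  -0.6] w-0.00
t8.5 rack [ -3.  -66.4] z35.0 yaw x 82.44 toolz [-0.003 -0.016 -1.   ] F rack [ -1.4 -23.3  -1.9] w0.00
```

```bash

python3 -m crank '[{"dx":0.06,"dy":0,"dz":0,"ax":0,"ay":0,"az":0,"fingers":1},{"dx":0,"dy":0,"dz":0,"ax":0,"ay":0,"az":0,"fingers":1}]' >/dev/null
python3 - <<'E'
from h import *
st()
p,d=capture('side');cv2.imwrite('pics/s5.png',cv2.resize(p[185:285,250:380,::-1],None,fx=6,fy=6,interpolation=cv2.INTER_CUBIC))
E
```

```text
t8.6 rack [ -3.1 -58.4] z34.6 yaw x 82.58 toolz [-0.    -0.001 -1.   ] F rack [-0.5  0.   0.9] w0.00
```

View pics/s5.png

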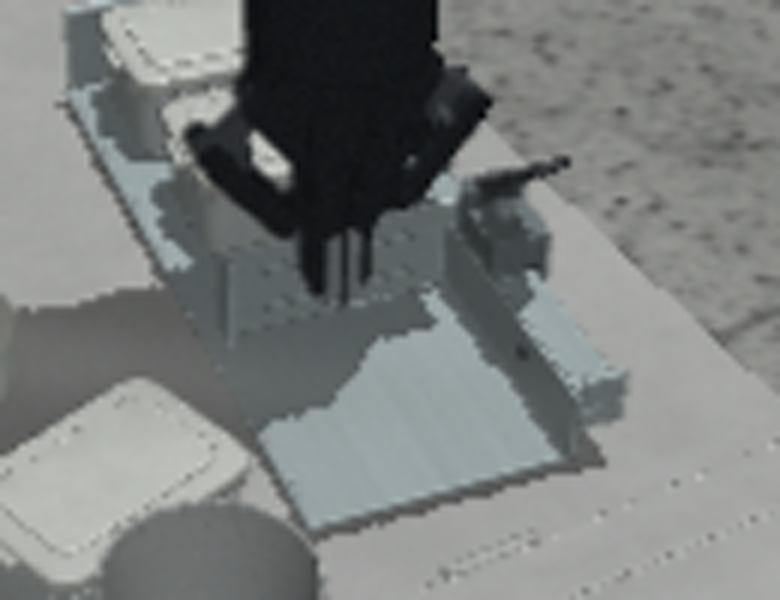

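The stop has left the first notch and follows the fingertips: plate at (330, 270), carriage at (505, 225). Sliding on to the second notch, expected at TCP y≈+2 to +3.

```bash

python3 -m crank '[{"dx":0.15,"dy":0,"dz":0,"ax":0,"ay":0,"az":0,"fingers":1},{"dx":0.15,"dy":0,"dz":0,"ax":0,"ay":0,"az":0,"fingers":1},{"dx":0.15,"dy":0,"dz":0,"ax":0,"ay":0,"az":0,"fingers":1},{"dx":0.15,"dy":0,"dz":0,"ax":0,"ay":0,"az":0,"fingers":1},{"dx":0.15,"dy":0,"dz":0,"ax":0,"ay":0,"az":0,"fingers":1},{"dx":0.15,"dy":0,"dz":0,"ax":0,"ay":0,"az":0,"fingers":1},{"dx":0.15,"dy":0,"dz":0,"ax":0,"ay":0,"az":0,"fingers":1},{"dx":0.15,"dy":0,"dz":0,"ax":0,"ay":0,"az":0,"fingers":1}]' >/dev/null
python3 -c "from h import *;st()"
python3 -m crank '[{"dx":0.12,"dy":0,"dz":0,"ax":0,"ay":0,"az":0,"fingers":1},{"dx":0.12,"dy":0,"dz":0,"ax":0,"ay":0,"az":0,"fingers":1}]' >/dev/null
python3 -c "from h import *;st()"
python3 -m crank '[{"dx":0.08,"dy":0,"dz":0,"ax":0,"ay":0,"az":0,"fingers":1},{"dx":0.08,"dy":0,"dz":0,"ax":0,"ay":0,"az":0,"fingers":1}]' >/dev/null
python3 -c "from h import *;st()"
```

```text
t9.3 rack [ -3.3 -21.6] z34.4 yaw x 82.68 toolz [-0.001 -0.002 -1.   ] F rack [ 0.4 -4.9 -1.5] w-0.00
t9.5 rack [ -3.3 -14.4] z34.4 yaw x 82.68 toolz [-0.001 -0.002 -1.   ] F rack [ 0.7 -6.1 -2. ] w-0.00
t9.7 rack [ -3.3 -10.1] z34.4 yaw x 82.67 toolz [-0.001 -0.003 -1.   ] F rack [-0.4 -7.7 -1.7] w-0.00
```

```bash

for i in 1; do python3 -m crank '[{"dx":0.08,"dy":0,"dz":0,"ax":0,"ay":0,"az":0,"fingers":1},{"dx":0.08,"dy":0,"dz":0,"ax":0,"ay":0,"az":0,"fingers":1}]' >/dev/null; done
python3 -c "from h import *;st()"
python3 -m crank '[{"dx":0.08,"dy":0,"dz":0,"ax":0,"ay":0,"az":0,"fingers":1},{"dx":0.05,"dy":0,"dz":0,"ax":0,"ay":0,"az":0,"fingers":1}]' >/dev/null
python3 -c "from h import *;st()"
python3 -m crank '[{"dx":0.06,"dy":0,"dz":0,"ax":0,"ay":0,"az":0,"fingers":1},{"dx":0,"dy":0,"dz":0,"ax":0,"ay":0,"az":0,"fingers":1}]' >/dev/null
python3 -c "from h import *;st()"
python3 -m crank '[{"dx":0.05,"dy":0,"dz":0,"ax":0,"ay":0,"az":0,"fingers":1},{"dx":0,"dy":0,"dz":0,"ax":0,"ay":0,"az":0,"fingers":1}]' >/dev/null
python3 -c "from h import *;st()"
```

```text
t9.8 rack [-3.3 -5. ] z34.5 yaw x 82.67 toolz [-0.001 -0.002 -1.   ] F rack [ 0.6 -3.4 -2.1] w-0.00
t10.0 rack [-3.3  0.2] z34.5 yaw x 82.71 toolz [-0.001  0.001 -1.   ] F rack [ 0.7 -2.3 -1.8] w0.00
t10.2 rack [-3.3  1.4] z34.5 yaw x 82.70 toolz [-0.001 -0.    -1.   ] F rack [ 0.8 -3.2 -2.4] w-0.00
t10.3 rack [-3.3  1.7] z34.5 yaw x 82.64 toolz [-0.001 -0.002 -1.   ] F rack [ 0.3 -6.9 -3.1] w0.00
```

```bash

python3 -m crank '[{"dx":0.05,"dy":0,"dz":0,"ax":0,"ay":0,"az":0,"fingers":1},{"dx":0,"dy":0,"dz":0,"ax":0,"ay":0,"az":0,"fingers":1}]' >/dev/null
python3 -c "from h import *;st()"
python3 -m crank '[{"dx":0.04,"dy":0,"dz":0,"ax":0,"ay":0,"az":0,"fingers":1},{"dx":0,"dy":0,"dz":0,"ax":0,"ay":0,"az":0,"fingers":1}]' >/dev/null
python3 -c "from h import *;st()"
```

```text
t10.5 rack [-3.3  2.1] z34.6 yaw x 82.60 toolz [-0.002 -0.005 -1.   ] F rack [-0.1 -9.9 -3.1] w-0.00
t10.7 rack [-3.3  2.3] z34.6 yaw x 82.57 toolz [-0.002 -0.007 -1.   ] F rack [  0.1 -11.3  -3.3] w-0.00
```

Resistance rises to 11 N at TCP y≈+2, 70 mm past the first notch, so the stop sits in the second slot. I'll retreat, rise and look.

```bash

python3 -m crank '[{"dx":-0.5,"dy":0,"dz":0,"ax":0,"ay":0,"az":0,"fingers":1},{"dx":-0.5,"dy":0,"dz":0,"ax":0,"ay":0,"az":0,"fingers":1},{"dx":0,"dy":0,"dz":-1,"ax":0,"ay":0,"az":0,"fingers":1},{"dx":0,"dy":0,"dz":-1,"ax":0,"ay":0,"az":0,"fingers":1},{"dx":0,"dy":0,"dz":-1,"ax":0,"ay":0,"az":0,"fingers":1},{"dx":0,"dy":0,"dz":-1,"ax":0,"ay":0,"az":0,"fingers":1},{"dx":0,"dy":0,"dz":0,"ax":0,"ay":0,"az":0,"fingers":1},{"dx":0,"dy":0,"dz":0,"ax":0,"ay":0,"az":0,"fingers":1}]'
python3 - <<'E'
from h import *
st()
p,d=capture('side');cv2.imwrite('pics/s6.png',cv2.resize(p[170:270,250:380,::-1],None,fx=6,fy=6,interpolation=cv2.INTER_CUBIC))
print(proj('side',[*(V[:2]+[70*.992+0*.125,0]),60]))
E
```

```text
time: 11.35
tcp_pos: [524.2, -116.0, 157.1]
eef_rot: [2.356, 2.073, 0.007]
contact_force: [0.7, 0.1, -0.8]
gripper_width: 0.0
t11.3 rack [ -1.1 -24.1] z157.1 yaw x 82.70 toolz [ 0.005  0.    -1.   ] F rack [ 0.7  0.2 -0.8] w0.00
(np.float64(320.2907338432496), np.float64(203.60883779225202))
```

View pics/s6.png

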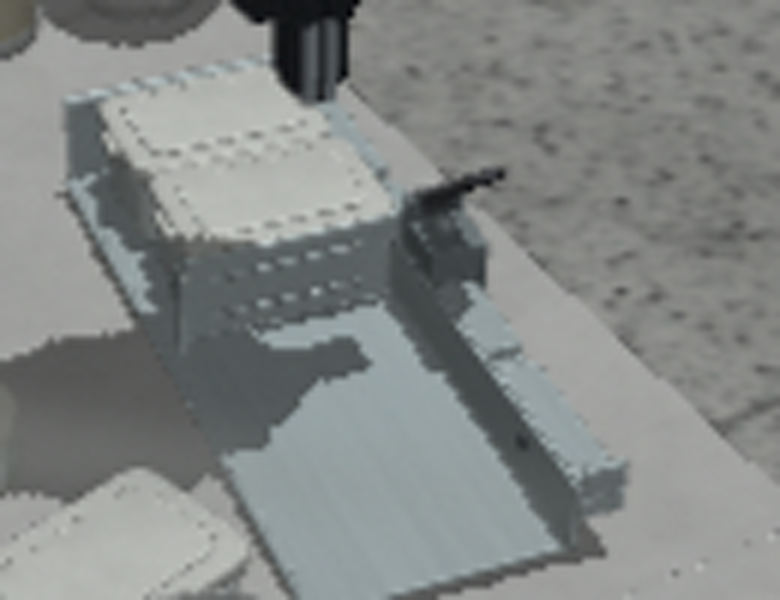

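The stop plate stands against box 2 and the carriage is at (445, 245), with the three-box slot free at (505, 350). The lever is raised, its tip at (502, 175). Now to measure the tip and press it.

```bash
python3 - <<'E'
from h import *
for x,y,z in((500,176,106),(455,192,90),(420,205,72)):
    P=onz('side',(x+.5)/6-.5+250,(y+.5)/6-.5+170,z);print(rk(P).round(1),z)
p,d=capture('side')
for x,y in((495,178),(470,187),(450,194),(425,204)):
    u,v=int((x)/6+250),int(y/6+170);P=unproj('side',u,v,d[v,u]);print(rk(P).round(1),P[2].round(1),p[v,u])
E
```

```text
[ 77.6 -42.2] 106
[ 65.9 -25.6] 90
[59.4 -6.2] 72
[ 74.3 -43.6] 107.5 [55 56 60]
[ 73.6 -24.6] 89.1 [24 25 25]
[ 70.9 -13.7] 79.5 [24 25 26]
[63.8  0.1] 65.8 [41 44 46]
```

```bash

python3 -m crank '[{"dx":-0.24,"dy":0.8,"dz":0,"ax":0,"ay":0,"az":0,"fingers":1},{"dx":-0.24,"dy":0.8,"dz":0,"ax":0,"ay":0,"az":0,"fingers":1},{"dx":-0.24,"dy":0.8,"dz":0,"ax":0,"ay":0,"az":0,"fingers":1},{"dx":0,"dy":0,"dz":0,"ax":0,"ay":0,"az":0,"fingers":1},{"dx":0,"dy":0,"dz":0.7,"ax":0,"ay":0,"az":0,"fingers":1},{"dx":0,"dy":0,"dz":0.7,"ax":0,"ay":0,"az":0,"fingers":1},{"dx":0,"dy":0,"dz":0,"ax":0,"ay":0,"az":0,"fingers":1}]' >/dev/null
python3 -c "from h import *;st()"
python3 -m crank '[{"dx":0,"dy":0,"dz":0.2,"ax":0,"ay":0,"az":0,"fingers":1},{"dx":0,"dy":0,"dz":0.2,"ax":0,"ay":0,"az":0,"fingers":1},{"dx":0,"dy":0,"dz":0.2,"ax":0,"ay":0,"az":0,"fingers":1}]' >/dev/null
python3 -c "from h import *;st()"
python3 -m crank '[{"dx":0,"dy":0,"dz":0.2,"ax":0,"ay":0,"az":0,"fingers":1},{"dx":0,"dy":0,"dz":0.2,"ax":0,"ay":0,"az":0,"fingers":1}]' >/dev/null
python3 -c "from h import *;st()"
```

```text
t12.0 rack [ 65.7 -45.8] z107.8 yaw x 82.66 toolz [-0.007  0.003 -1.   ] F rack [-0.5  0.5 -1.1] w0.00
t12.3 rack [ 69.3 -47. ] z95.4 yaw x 82.66 toolz [ 0.001 -0.001 -1.   ] F rack [-0.6 -2.3  3.4] w-0.00
t12.4 rack [ 69.6 -46.3] z82.9 yaw x 82.68 toolz [ 0.002  0.    -1.   ] F rack [ 0.2 -1.1  2.9] w0.00
```

Contact is about 3 N and the lever is following down.

```bash

python3 -m crank '[{"dx":0,"dy":0,"dz":0.15,"ax":0,"ay":0,"az":0,"fingers":1},{"dx":0,"dy":0,"dz":0.15,"ax":0,"ay":0,"az":0,"fingers":1},{"dx":0,"dy":0,"dz":0.05,"ax":0,"ay":0,"az":0,"fingers":1}]' >/dev/null
python3 -c "from h import *;st()"
python3 -m crank '[{"dx":0,"dy":0,"dz":0.08,"ax":0,"ay":0,"az":0,"fingers":1},{"dx":0,"dy":0,"dz":0,"ax":0,"ay":0,"az":0,"fingers":1}]' >/dev/null
python3 -c "from h import *;st()"
python3 -m crank '[{"dx":0,"dy":0,"dz":0.06,"ax":0,"ay":0,"az":0,"fingers":1},{"dx":0,"dy":0,"dz":0,"ax":0,"ay":0,"az":0,"fingers":1}]' >/dev/null
python3 -c "from h import *;st()"
```

```text
t12.7 rack [ 68.8 -46.2] z71.5 yaw x 82.68 toolz [-0.     0.001 -1.   ] F rack [-0.5 -1.5  1.7] w-0.00
t12.9 rack [ 68.7 -46.2] z69.3 yaw x 82.68 toolz [-0.001  0.001 -1.   ] F rack [-0.   0.4  1.6] w0.00
t13.0 rack [ 68.9 -46.2] z68.7 yaw x 82.68 toolz [ 0.  0. -1.] F rack [-2.4  0.5  5. ] w-0.00
```

```bash

python3 -m crank '[{"dx":0,"dy":0,"dz":0.07,"ax":0,"ay":0,"az":0,"fingers":1},{"dx":0,"dy":0,"dz":0.03,"ax":0,"ay":0,"az":0,"fingers":1},{"dx":0,"dy":0,"dz":0,"ax":0,"ay":0,"az":0,"fingers":1}]' >/dev/null
python3 -c "from h import *;st()"
python3 -m crank '[{"dx":0,"dy":0,"dz":-0.5,"ax":0,"ay":0,"az":0,"fingers":1},{"dx":0,"dy":0,"dz":-1,"ax":0,"ay":0,"az":0,"fingers":1},{"dx":0,"dy":0,"dz":-1,"ax":0,"ay":0,"az":0,"fingers":1},{"dx":0,"dy":0,"dz":-1,"ax":0,"ay":0,"az":0,"fingers":1},{"dx":1,"dy":-1,"dz":-0.3,"ax":0,"ay":0,"az":0,"fingers":1},{"dx":1,"dy":-1,"dz":0,"ax":0,"ay":0,"az":0,"fingers":1},{"dx":1,"dy":-1,"dz":0,"ax":0,"ay":0,"az":0,"fingers":1},{"dx":1,"dy":-1,"dz":0,"ax":0,"ay":0,"az":0,"fingers":1},{"dx":1,"dy":-0.6,"dz":0,"ax":0,"ay":0,"az":0,"fingers":1},{"dx":1,"dy":-0.6,"dz":0,"ax":0,"ay":0,"az":0,"fingers":1}]' >/dev/null
python3 -m crank '[{"dx":1,"dy":-0.5,"dz":0,"ax":0,"ay":0,"az":0,"fingers":1},{"dx":1,"dy":-0.5,"dz":0,"ax":0,"ay":0,"az":0,"fingers":1},{"dx":1,"dy":-0.5,"dz":0,"ax":0,"ay":0,"az":0,"fingers":1},{"dx":1,"dy":-0.5,"dz":0,"ax":0,"ay":0,"az":0,"fingers":1},{"dx":1,"dy":-0.5,"dz":0,"ax":0,"ay":0,"az":0,"fingers":1},{"dx":1,"dy":-0.5,"dz":0,"ax":0,"ay":0,"az":0,"fingers":1},{"dx":0,"dy":0,"dz":0,"ax":0,"ay":0,"az":0,"fingers":1},{"dx":0,"dy":0,"dz":0,"ax":0,"ay":0,"az":0,"fingers":1}]' >/dev/null
python3 - <<'E'
from h import *
st()
p,d=capture('top');A=cv2.resize(p[155:255,205:355,::-1],(600,400),interpolation=cv2.INTER_CUBIC)
np.savez('pics/tf.npz',p=p,d=d)
C,R,t=cam('top');v,u=np.mgrid[155:255,205:355];D=d[155:255,205:355]
W=(np.stack([(u-C['cx'])/C['fx']*D,(v-C['cy'])/C['fy']*D,D],-1)-t)@R
k=W[...,2];l=p[155:255,205:355].max(-1)<70
L=rk;r=np.array([[*rk(w),w[2]] for w in W[l&(k>45)]]);m=(r[:,0]>60)&(r[:,0]<85);print('dark lever/carriage y,z',r[m].min(0),r[m].max(0))
p,d=capture('side');B=cv2.resize(p[170:270,240:390,::-1],(600,400),interpolation=cv2.INTER_CUBIC)
cv2.imwrite('pics/f.png',cv2.resize(np.vstack([A,B]),None,fx=.75,fy=.75))
E
```

```text
t13.3 rack [ 69.2 -46.4] z67.9 yaw x 82.68 toolz [ 0.002 -0.    -1.   ] F rack [-5.6  0.7 17.1] w-0.00
t14.8 rack [-174.5  312.5] z178.6 yaw x 82.90 toolz [-0.  0. -1.] F rack [ 0.1  0.2 -0.8] w-0.00
dark lever/carriage y,z [67.47085153  2.55070416 68.31472459] [75.0304468   4.85588233 72.10439309]
```

View pics/f.png

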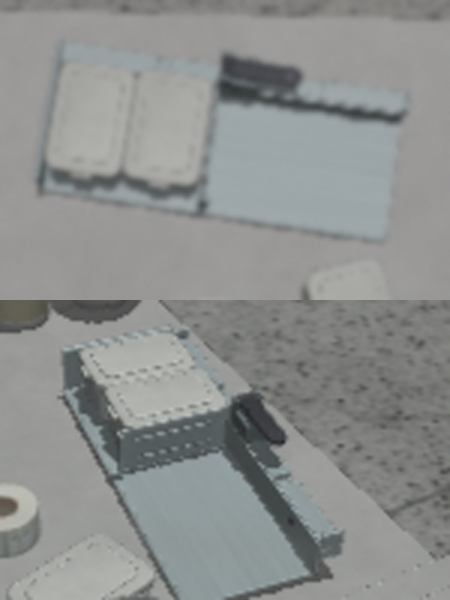

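The lever lies flat along the rail at (262, 72) in the top view and (260, 420) in the side view. The stop plate is against box 2. A quick check of the numbers before handing in.

```bash
python3 - <<'E'
from h import *
a=np.load('pics/tf.npz');p,d=a['p'],a['d']
C,R,t=cam('top');v,u=np.mgrid[155:255,205:355];D=d[155:255,205:355]
W=(np.stack([(u-C['cx'])/C['fx']*D,(v-C['cy'])/C['fy']*D,D],-1)-t)@R
c,s=np.cos(V[2]),np.sin(V[2]);q=W-[V[0],V[1],0];X=c*q[...,0]+s*q[...,1];Y=-s*q[...,0]+c*q[...,1];Z=W[...,2]
for y in range(-65,10,10):
    m=(abs(Y-y)<5)&(X>64)&(X<78)&(Z>35); print('lever y',y,m.sum(),np.median(Z[m]).round(1),end='; ')
print()
for y in (35,45,55,65,95,105,115,125,135):
    m=(abs(Y-y)<3)&(Z>51)&(Z<62); print('lid y',y,'x',np.percentile(X[m],[2,98]).round(1),Z[m].mean().round(1))
E
```

```text
lever y -65 14 39.2; lever y -55 27 67.3; lever y -45 26 65.5; lever y -35 24 66.8; lever y -25 24 67.8; lever y -15 20 68.5; lever y -5 21 67.3; lever y 5 19 68.8; 
lid y 35 x [-36.1  56.1] 56.6
lid y 45 x [-37.5  58. ] 55.9
lid y 55 x [-38.8  55.8] 56.3
lid y 65 x [-35.3  57.8] 56.5
lid y 95 x [-38.3  55.9] 55.5
lid y 105 x [-39.5  55.7] 56.3
lid y 115 x [-41.9  55.5] 56.4
lid y 125 x [-41.   55.7] 56.0
lid y 135 x [-38.9  55. ] 56.1
```

Lever top is flat at z 67–69 and both lids line up, front and back. Handing in.

```bash
python3 -c "from cell import job_done;print(job_done())"
```

```text
the job is handed in; nothing more can be done
None
```

The rack is ready to carry, done in the order asked with shut fingertips only, and handed in at about 15 s of the 67 s allowed.

1. **Box 2:** I pushed it straight back until the resistance rose to 10 N without further movement. In the last check its lid lines up with box 1's front and back, within about 3 mm, and both lids are level at z 56.
2. **Stop:** I slid it over the three-box notch and on to the two-box notch. It sat about 69 mm farther along (70 mm expected) and resistance rose to 11 N. The pin itself could not be seen, but the lever going flat confirms it dropped in.
3. **Lever:** I pressed it down to 17 N. Its top then measured z 66–69 along its length (69 mm expected).

- **Disagreements:** leaving the first notch took over 23 N at the plate's middle instead of the 8–12 N given, probably from pushing off to the side of the rail. My estimate of the rack's position along the row was off by about 4 mm, so I placed the last moves by touch and camera.
- **Bystanders:** the third box and labels show as before in the last picture. I never went near the others, but they are not in that picture.

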